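# Fit the empty take-up reel on the tape winder

## Task

Take the empty metal reel off its slanted stand and put it on the upright spindle of the small tape winder, hub upward, then push it down until it is fully home and both spring catches have clicked in over its lower flange. Let go of it, and leave the other things on the bench where they are.

Things in the scene. Friction and masses are not known exactly. Their poses are not given: they have to be found in the camera images.
- reel: Empty aluminium take-up reel, loose, about 90 g. Two round flanges 54 mm across and 4 mm thick (0 to 4 mm and 18 to 22 mm above the origin), above them a straight ribbed hub 25 mm across from 22 to 46 mm, to be gripped; a straight bore of 14 mm runs all the way through. Origin: centre of the underside of the lower flange; z is the axis, toward the hub. At the start it sits on the pin of the slanted stand, leaning 35 degrees.
- reel_hub (a point): Point on the reel's axis inside the hub, 35 mm from the underside of the reel along its axis (11 mm below the hub's top).
- reel_stand: Fixed aluminium stand with a base of 80 mm (its x) x 110 mm (its y) and a sloping plate 64 mm square whose pin (10 mm thick, 28 mm long, tapered end) leans 35 degrees from vertical to the stand's right (its -y). Origin: centre of the underside; z up. It may stand left or right of the middle of the bench, the winder on the other side.
- stand_seat (a point): Foot of the slanted pin, on the surface of the sloping plate, 55 mm above the bench; the pin's axis is (0, -0.574, 0.819) in the stand's frame.
- winder: Fixed tape winder: grey housing 126 mm (its x) x 96 mm (its y), top 28 mm above the bench, with a round seat 40 mm across and an upright steel spindle in its middle, and a spring catch on either side of the spindle along the winder's x axis. Origin: centre of the underside; z up. Nothing stands higher than the catches (51 mm) except the spindle.
- spindle_seat (a point): Centre of the seat's top at the foot of the spindle, 34 mm above the bench. The underside of a reel that is home rests here.
- spindle_tip (a point): Top of the spindle, 48 mm above the seat. The spindle is 11 mm thick, its top 8 mm taper to 5 mm.
- catch_a (a joint): Spring catch on the winder's +x side: 0 closed, grows in m as it is pushed outward (at most 0.007). The lower flange pushes its steep nose aside about 4 mm while the reel's underside goes from 15 to 2 mm above the seat, then it springs back over the flange with 1.5 mm of play. Passing both takes about 3 to 6 N; the reel's weight alone does not do it.
- catch_b (a joint): The same spring catch on the winder's -x side, pushed outward along -x.
- spanner_1: Open-ended spanner, 166 mm long, lying between the stand and the winder; bystander.
- test_gauge: Round pressure gauge, 105 x 68 x 32 mm, lying at the back; bystander.
- indicator: Hand-held indicator, 163 x 67 x 28 mm, lying at the back; bystander.
- adapter_1: Pipe adapter, 22 x 25 x 27 mm; bystander.
- adapter_3: Pipe adapter, 27 x 31 x 29 mm; bystander.
Things that resemble listed ones, but are neither listed nor needed, are in the scene too. What is shaped like the reel but yellow is not meant.

How it is judged:
By the outcome, as a careful person would: the job done as asked, in the order asked, and still so for the second after the job is handed in, with the robot touching nothing.
It also fails if it takes over 45 s, if anything falls off the work surface, if the arm or the gripper's body presses on something with over 40 N, if the wrist force passes 120 N, or if a joint passes its speed limit or range.

## Robot

A 6-joint arm with a two-finger parallel gripper is mounted at the origin on a cart in front of the work surface, level with it; the furniture and walls round the work are solid. World frame = base frame: x ahead of the robot, y to its left, z up, the work surface at z = 0. Lengths are in mm, angles in degrees, forces in N, time in s.
With the tool pointing down it reaches from about 425 to 925 mm from the base axis. Payload 12.5 kg.
Tool frame: the origin (TCP) lies at the very end of the fingers, on their centre line; the grasp point (between the pads) lies 19 mm behind it (grasp_offset is the z of the grasp point in the tool frame, in mm); z points along the fingers, y is the direction in which the jaws open and shut (so a half turn about z gives the same grasp; the last joint's range is limited). The gripper opens to 85 mm and grips with 20 to 120 N. Pads are 22 mm wide; open, the fingers measure 114 mm over their backs; the gripper's body (76 mm by 85 mm) begins 54 mm behind the grasp point. The pads swing forward as they close: fully open they stand 13 mm farther back than shut.
Start: joints at [64.08, 28.126, 89.318, -0, 62.55, -6.05], TCP at [212.415, 587.814, 231.327] pointing down, gripper open.
Joint ranges: [-177.58, 177.58], [-47.91, 125.51], [2.72, 160], [-65.01, 245.01], [3.68, 167.84], [-153.87, 153.87]. Speed limits (degrees/s): [127.2, 127.2, 159.86, 180, 180, 180].

## Interface

Orientations are given as a 3x3 rotation matrix whose columns are the frame's x, y, z axes.
In Python, from plant import * gives the robot as it stands.
- The arm moves only by the shell command python3 -m creep 'ROWS'. ROWS is JSON, a list of rows, each an object of numbers: "dx", "dy", "dz": the shift along the tool's x, y, z in units of 40 mm (1.0 is 40 mm); "ax", "ay", "az": the turn, a rotation vector about the tool's x, y, z in units of 6 degrees (1.0 is 6 degrees); "fingers": the gripper's target within -1 to 1 (fully open at 1, half-way at 0, shut at -1). A call has 1 to 12 rows; each row shifts and turns the commanded pose from where the row before left it, along the tool's axes as they then stand; what a row does not reach is not made up. A row lasts 1/12 s, in which the tool goes at most 41.7 mm and 7.16 degrees, less where a joint would pass 70% of its speed; a pose out of reach is approached as far as the arm can. A call is refused whole if a number of a shift passes 1 or a number of a turn 1, either way. A call with a gripper value outside its range is refused whole. The fingers move at their own pace and stop on an object; the grip force is fixed at half the most. Time passes only in rows, so rows that do not move let the fingers close. It gives the time, the measured TCP pose, the force and the opening at its end, in the units of the state.
- sense(): the state, without advancing time (a new reading comes with each control period).
- snapshot(name): name is "side" or "top" or "wrist"; returns (picture, depth): 400x640x3 uint8, red, green, blue; 400x640 float32, mm along the optical axis (not along the pixel's ray), 0 where there is no reading.
- camera_params(name): a dict with "fx", "fy", "cx", "cy" (pixels), "view" (4x4, takes a point from world to camera coordinates); the wrist camera has in their place "tool_from_camera" (4x4, takes a point from camera to tool coordinates, whose origin is the TCP and whose axes are the flange's). Camera axes: x right, y down, z forward; pixel columns grow to the right and rows downward; lengths in mm; the calibration is good to about 2 mm. A picture is of the moment at which its call begins: read the wrist's pose just before it. camera_params takes no time and is no camera call.
- sign_off(): hands the job in, once; it reports no verdict.
Trained networks look in the newest picture that a camera, given by its name, has taken for a name from the list of things; names that differ only in an ending like _2 or _b are one class to them, and where a whole thing is asked for, a point or a joint stands for the part that bears it (a point fixed in the world has none). Each returns a list of dicts, best first, with "p" (0 to 1); they miss things now and then, are a little off and sometimes report something else, mostly with a low value. They report only what shows in the picture. A call takes as long as a camera call. They do not tell look-alikes from the thing itself.
- spot_in(camera, label): "xyz" ([x, y, z] in mm, in world coordinates, good to about 4 mm: the middle of the surface that is visible of it).
- tip_of(camera, label): "xyz" ([x, y, z] in mm, in world coordinates, good to about 4 mm: a listed point, or the origin of a listed thing).
The state is a dict: "clock": time; "joint_positions": joint angles; "qd": joint speeds; "tau": joint torques, N m; "ee_pos": TCP position; "tool_rot": TCP orientation; "ft_force": force on the tool from outside, world axes, zero at the start; "moment": the same for the moment, N m; "grip_width": opening from 0.0 (shut) to 1.0 (fully open).
Only numpy, scipy, OpenCV 4.12 (cv2) and the standard library are available. Lean on these libraries where they do the work, as an engineer would, in place of code of your own. Each camera call takes 0.05 s, during which the arm holds its last target.

## Working session

There is one attempt and no reset: what is moved stays moved. The work goes in short steps, Python scripts to look and compute and a shell command to move; the robot and the scene stay as the last step left them, time stands still between calls to the robot, and variables do not carry over. Pictures are saved under pics/ and viewed, and the job is handed in when it is done.

```bash
mkdir -p pics; ls
cat > h.py <<'E'
from plant import *
import numpy as np, cv2
def save(name,fn,crop=None,scale=1):
    im,d=snapshot(name); np.save('pics/%s_d.npy'%fn,d)
    cv2.imwrite('pics/%s_raw.png'%fn,im[:,:,::-1])
    o=im[:,:,::-1]
    if crop: o=o[crop[1]:crop[3],crop[0]:crop[2]]
    cv2.imwrite('pics/%s.png'%fn,cv2.resize(o,None,fx=scale,fy=scale,interpolation=cv2.INTER_CUBIC)); return im,d
def w2p(c,p):
    k=camera_params(c);V=np.array(k['view']);q=V@np.r_[p,1];return (k['fx']*q[0]/q[2]+k['cx'],k['fy']*q[1]/q[2]+k['cy'],q[2])
def p2w(c,u,v,z):
    k=camera_params(c);V=np.array(k['view']);return (np.linalg.inv(V)@np.array([(u-k['cx'])/k['fx']*z,(v-k['cy'])/k['fy']*z,z,1]))[:3]
E
python3 - <<'E'
from h import *
np.set_printoptions(precision=1,suppress=True)
save('top','top0');save('side','side0')
for c in ('top','side'):
    for l in ('reel','reel_hub','stand_seat','reel_stand','winder','spindle_seat','spindle_tip','catch_a'):
        for r in tip_of(c,l): print(c,l,np.array(r['xyz']),round(r['p'],2),np.array(w2p(c,r['xyz'])))
print(sense())
E
```

```text
pics
top reel [ 512.6 -152.1   49.2] 0.76 [395.5 205.4 864.1]
top reel [ 377.3 -107.7   44.4] 0.61 [378.1 264.6 859.7]
top reel_hub [ 519.7 -164.6   84.2] 0.8 [403.7 201.4 829.4]
top reel_hub [ 381.5 -107.7   12.2] 0.71 [376.4 261.2 892.1]
top reel_hub [658.5  97.2  -2.7] 0.18 [289.8 150.6 934.7]
top stand_seat [660.2  98.   -1.5] 0.62 [289.4 149.9 933.7]
top stand_seat [ 511.4 -148.7   56.1] 0.55 [394.5 205.8 857.2]
top stand_seat [528.2 171.2  84.1] 0.35 [253.7 201.4 840.4]
top reel_stand [ 512.1 -149.7    0.5] 0.65 [391.2 206.4 912.6]
top reel_stand [ 521.6 -170.1   81.3] 0.42 [405.9 200.5 832.2]
top winder [524.7 172.3   0.9] 0.57 [260.3 204.6 923. ]
top spindle_seat [525.7 174.3  34.9] 0.86 [256.7 203.6 889.3]
top spindle_tip [527.2 167.7  83. ] 0.92 [255.3 201.8 841.3]Traceback (most recent call last):
  File "<stdin>", line 6, in <module>
ValueError: it knows: adapter, indicator, reel, reel_hub, reel_stand, spanner, spindle_seat, spindle_tip, stand_seat, test_gauge, winder
```

Run:
```python
from h import *
np.set_printoptions(precision=1,suppress=True)
for c in ('side',):
    for l in ('reel','reel_hub','stand_seat','spindle_seat','spindle_tip'):
        for r in tip_of(c,l): print(c,l,np.array(r['xyz']),round(r['p'],2),np.array(w2p(c,r['xyz'])))
s=sense();print(s['clock'],np.array(s['tool_rot']),s['ft_force'],s['grip_width'])
for c in ('top','side','wrist'):
  k=camera_params(c);print(c,k['fx'],k['cx'],k['cy'],np.array(k.get('view',k.get('tool_from_camera'))))
```

```text
side reel [ 381.7 -109.8   50.6] 0.94 [ 391.8  175.5 1085.3]
side reel [ 507.3 -152.9   52.9] 0.46 [ 340.9  164.9 1119.1]
side reel_hub [ 377.  -116.4   11. ] 0.55 [ 391.9  186.9 1114.9]
side reel_hub [ 512.7 -168.1   82.7] 0.45 [ 338.9  151.8 1112.8]
side reel_hub [522.7 169.1  86.4] 0.23 [337.1 241.8 844.6]
side stand_seat [ 507.9 -150.7   57.3] 0.8 [ 340.7  164.  1114.6]
side stand_seat [524.9 169.4  87.4] 0.35 [335.9 241.5 843.8]
side spindle_seat [528.2 169.5  37.4] 0.87 [333.8 259.8 874.5]
side spindle_tip [524.8 169.6  87.8] 0.92 [336.  241.4 843.4]
0.7 [[-0.9  0.3  0. ]
 [ 0.3  0.9  0. ]
 [-0.   0.  -1. ]] [0.7 0.3 0.8] 0.9987093384905581
top 372.7126909455685 320.163386806466 192.42851025732742 [[ -0.   -1.   -0.   36.5]
 [ -1.    0.   -0.1 548.7]
 [  0.1   0.   -1.  877.9]
 [  0.    0.    0.    1. ]]
side 437.26817611798236 322.3957175062616 201.46315669899639 [[  -1.    -0.    -0.   552.9]
 [  -0.     0.6   -0.8   45.3]
 [   0.    -0.8   -0.6 1026.4]
 [   0.     0.     0.     1. ]]
wrist 358.7906333425693 318.2894352558372 201.12230507538007 [[  -0.    -1.    -0.3   77.6]
 [   1.    -0.    -0.    -0.1]
 [   0.    -0.3    1.  -142.7]
 [   0.     0.     0.     1. ]]
```

View pics/top0.png

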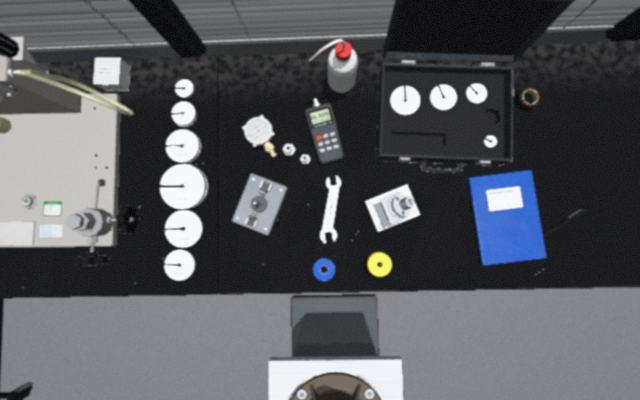

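View pics/side0.png

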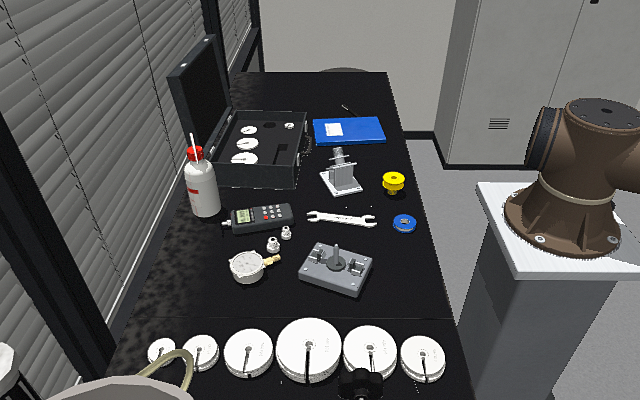

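Candidates for the reel: the grey one on the slanted stand at top (402,203), the yellow one at top (379,264), and the blue disc at top (324,269). The description fits the grey one. I'll check it in a close crop and work out the yaws.

Run:
```python
from h import *
a=cv2.imread('pics/top0_raw.png')
o=np.hstack([cv2.resize(a[160:250,215:305],(400,400),interpolation=cv2.INTER_CUBIC),cv2.resize(a[165:245,350:430],(400,400),interpolation=cv2.INTER_CUBIC)])
cv2.imwrite('pics/crop0.png',o)
d=np.load('pics/top0_d.npy')
# height map
k=camera_params('top');V=np.array(k['view']);Vi=np.linalg.inv(V)
v,u=np.mgrid[0:400,0:640]
P=np.stack([(u-k['cx'])/k['fx']*d,(v-k['cy'])/k['fy']*d,d,np.ones_like(d)],-1)@Vi.T
for nm,(x0,x1,y0,y1),lo,hi in (('winder',(215,305,160,250),20,36),('stand',(350,430,165,245),4,200)):
    Q=P[y0:y1,x0:x1].reshape(-1,4); m=(Q[:,2]>lo)&(Q[:,2]<hi)
    r=cv2.minAreaRect(Q[m][:,:2].astype(np.float32)); print(nm,m.sum(),r)
Q=P[165:245,350:430].reshape(-1,4); print(np.percentile(Q[:,2],[1,5,50,90,95,98,99.5]))
```

```text
winder 1855 ((558.1555786132812, 149.88099670410156), (107.62482452392578, 202.27281188964844), 66.0340576171875)
stand 1578 ((517.955810546875, -143.47251892089844), (185.7256317138672, 192.8074188232422), 89.21159362792969)
[-3.45568184 -2.35125945  0.7076031  63.66972489 74.73159452 86.81506001
 98.54720897]
```

View pics/crop0.png

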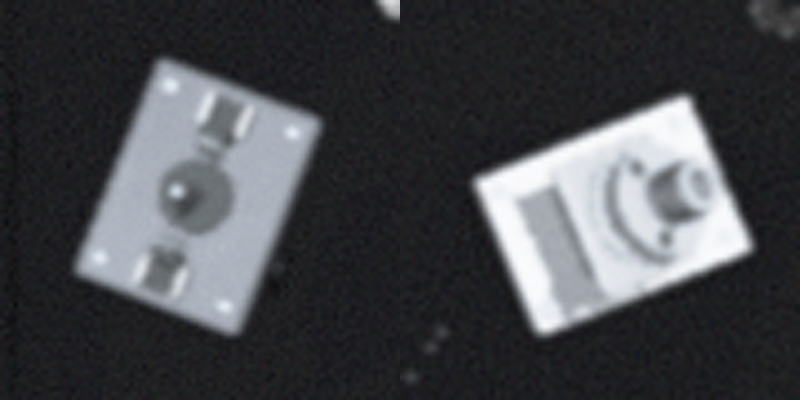

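```bash
cat >> h.py <<'E'
from scipy.spatial.transform import Rotation as R
np.set_printoptions(precision=3,suppress=True)
def plan(pos=None,rot=None):
    """from the measured pose: shift units in the present tool axes, turn units, and shift in the final axes"""
    s=sense();p=np.array(s['ee_pos']);T=np.array(s['tool_rot'])
    if pos is not None: print('shift now-axes /40:',T.T@(np.array(pos)-p)/40)
    if rot is not None:
        print('rotvec /6deg:',np.degrees(R.from_matrix(T.T@rot).as_rotvec())/6)
        if pos is not None: print('shift in final axes /40:',rot.T@(np.array(pos)-p)/40)
def cols(y,z):
    z=np.array(z,float);z/=np.linalg.norm(z);y=np.array(y,float);y-=z*(y@z);y/=np.linalg.norm(y);return np.c_[np.cross(y,z),y,z]
E
python3 - <<'E'
from h import *
print(np.array(sense()['tool_rot']))
plan([500,200,231])
a=np.radians(21.6)
ax=0.574*np.array([np.sin(a),-np.cos(a),0])+[0,0,.819]
Rg=cols([np.cos(a),np.sin(a),0],-ax)
plan(np.array([510,-150,55])+130*ax,Rg); print(ax,Rg)
E
```

```text
[[-0.94  0.34  0.  ]
 [ 0.34  0.94  0.  ]
 [-0.    0.   -1.  ]]
shift now-axes /40: [-10.057  -6.674   0.008]
shift now-axes /40: [-14.502 -16.216   1.745]
rotvec /6deg: [-2.469  5.48   7.829]
shift in final axes /40: [-18.817   0.127 -11.055]
[ 0.211 -0.534  0.819] [[-0.301  0.93  -0.211]
 [ 0.761  0.368  0.534]
 [ 0.574  0.    -0.819]]
```

```bash
python3 -m creep '[{"dx":-0.84,"dy":-0.556},{"dx":-0.84,"dy":-0.556},{"dx":-0.84,"dy":-0.556},{"dx":-0.84,"dy":-0.556},{"dx":-0.84,"dy":-0.556},{"dx":-0.84,"dy":-0.556},{"dx":-0.84,"dy":-0.556},{"dx":-0.84,"dy":-0.556},{"dx":-0.84,"dy":-0.556},{"dx":-0.84,"dy":-0.556},{"dx":-0.84,"dy":-0.556},{"dx":-0.84,"dy":-0.556}]'
python3 - <<'E'
from h import *
s=sense();p=np.array(s['ee_pos']);T=np.array(s['tool_rot']);print(s['clock'],p,s['joint_positions'])
save('wrist','w1')
for l in ('spindle_seat','spindle_tip'):
    for c in ('wrist','top'):
        for r in tip_of(c,l): print(c,l,np.array(r['xyz']),round(r['p'],2))
E
```

```text
0.7 [212.416 587.819 231.344] [64.079 28.125 89.318  0.001 62.55  -6.05 ]
top spindle_seat [525.7 174.3  34.9] 0.86
top spindle_tip [527.2 167.7  83. ] 0.92invalid input
```

View pics/w1.png

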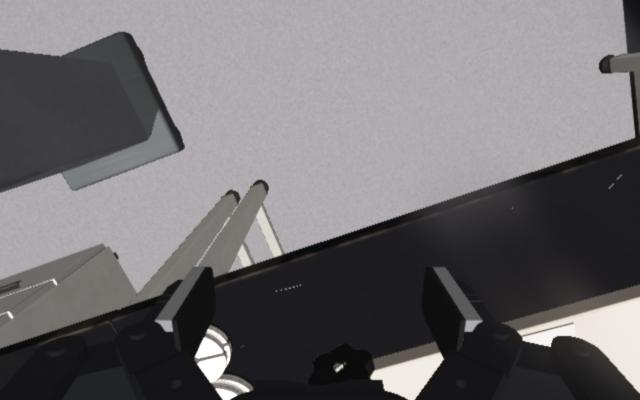

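The move was refused as "invalid input" and the arm hasn't moved. I'll try one row with every key given.

```bash
python3 -m creep '[{"dx":-0.84,"dy":-0.556,"dz":0,"ax":0,"ay":0,"az":0,"fingers":1}]'
```

```text
clock: 1.03
ee_pos: [234.3, 558.3, 231.0]
tool_rot: [[-0.942, 0.336, -0.0], [0.336, 0.942, 0.002], [0.001, 0.002, -1.0]]
ft_force: [1.3, 1.0, -0.0]
grip_width: 1.002
```

```bash
python3 -m creep '[{"dx":-0.84,"dy":-0.556,"dz":0,"ax":0,"ay":0,"az":0,"fingers":1},{"dx":-0.84,"dy":-0.556,"dz":0,"ax":0,"ay":0,"az":0,"fingers":1},{"dx":-0.84,"dy":-0.556,"dz":0,"ax":0,"ay":0,"az":0,"fingers":1},{"dx":-0.84,"dy":-0.556,"dz":0,"ax":0,"ay":0,"az":0,"fingers":1},{"dx":-0.84,"dy":-0.556,"dz":0,"ax":0,"ay":0,"az":0,"fingers":1},{"dx":-0.84,"dy":-0.556,"dz":0,"ax":0,"ay":0,"az":0,"fingers":1},{"dx":-0.84,"dy":-0.556,"dz":0,"ax":0,"ay":0,"az":0,"fingers":1},{"dx":-0.84,"dy":-0.556,"dz":0,"ax":0,"ay":0,"az":0,"fingers":1},{"dx":-0.84,"dy":-0.556,"dz":0,"ax":0,"ay":0,"az":0,"fingers":1},{"dx":-0.84,"dy":-0.556,"dz":0,"ax":0,"ay":0,"az":0,"fingers":1},{"dx":0,"dy":0,"dz":0,"ax":0,"ay":0,"az":0,"fingers":1},{"dx":0,"dy":0,"dz":0,"ax":0,"ay":0,"az":0,"fingers":1}]'
python3 - <<'E'
from h import *
s=sense();p=np.array(s['ee_pos']);T=np.array(s['tool_rot']);print(s['clock'],p,s['joint_positions'],s['qd'])
save('wrist','w1')
for l in ('spindle_seat','spindle_tip'):
    for c in ('wrist',):
        for r in tip_of(c,l): print(c,l,np.array(r['xyz']),round(r['p'],2))
E
```

```text
clock: 2.03
ee_pos: [477.8, 230.5, 231.2]
tool_rot: [[-0.939, 0.343, 0.0], [0.343, 0.939, 0.0], [0.0, 0.0, -1.0]]
ft_force: [-0.7, -0.0, 0.1]
grip_width: 0.999
2.0333 [477.845 230.538 231.218] [ 18.616  20.472 102.534   0.009  56.992 -51.309] [ 3.349 -0.393  0.728  0.447  0.085  1.176]
wrist spindle_seat [525.4 172.4  35.2] 0.75
wrist spindle_seat [660.1 100.4   1.4] 0.16
```

View pics/w1.png

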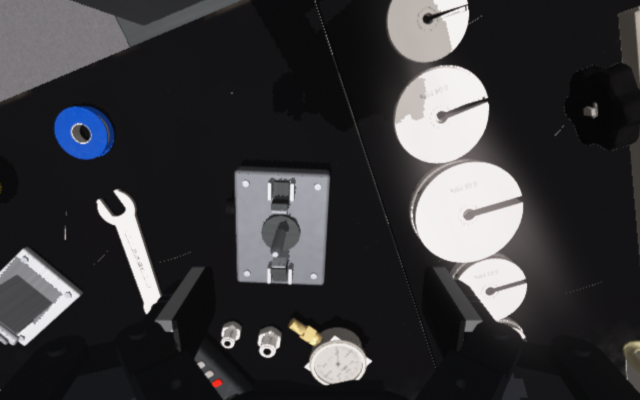

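```bash
cat >> h.py <<'E'
def wcloud(d,p,T):
    k=camera_params('wrist');v,u=np.mgrid[0:400,0:640]
    C=np.stack([(u-k['cx'])/k['fx']*d,(v-k['cy'])/k['fy']*d,d,np.ones_like(d)],-1)@np.array(k['tool_from_camera']).T
    return C[...,:3]@T.T+p
def wproj(X,p,T):
    k=camera_params('wrist');c=np.linalg.inv(np.array(k['tool_from_camera']))@np.r_[T.T@(np.array(X)-p),1]
    return np.array([k['fx']*c[0]/c[2]+k['cx'],k['fy']*c[1]/c[2]+k['cy']])
def wray(u,v,z,p,T):
    """point at world height z on pixel ray"""
    k=camera_params('wrist');M=np.array(k['tool_from_camera'])
    o=T@M[:3,3]+p; r=T@M[:3,:3]@np.array([(u-k['cx'])/k['fx'],(v-k['cy'])/k['fy'],1]); return o+r*(z-o[2])/r[2]
E
python3 - <<'E'
from h import *
s=sense();p=np.array(s['ee_pos']);T=np.array(s['tool_rot'])
im=cv2.imread('pics/w1_raw.png');d=np.load('pics/w1_d.npy')
W=wcloud(d,p,T);print('bench',np.median(W[60:140,180:240,2]))
print('tip depth',W[250:258,271:280].reshape(-1,3)[W[250:258,271:280,2].argmax()])
print('tip ray',wray(275,254,82,p,T),'seat ray',wray(281,232.5,34,p,T))
m=np.zeros((400,640),np.uint8);z=W[...,2];m[150:300,220:345]=((z>20)&(z<36))[150:300,220:345]
m=cv2.morphologyEx(m,cv2.MORPH_OPEN,np.ones((3,3)))
n,l,st,c=cv2.connectedComponentsWithStats(m);i=1+st[1:,4].argmax()
r=cv2.minAreaRect(W[l==i][:,:2].astype(np.float32));print(r,np.median(z[l==i]))
o=im[150:300,215:345];cv2.imwrite('pics/w1c.png',cv2.resize(o,None,fx=4,fy=4,interpolation=cv2.INTER_CUBIC))
E
```

```text
bench -0.2821621636870333
tip depth [523.9   173.523  83.406]
tip ray [524.788 173.953  82.   ] seat ray [524.336 174.806  34.   ]
((523.0908813476562, 169.63302612304688), (105.86906433105469, 126.19197082519531), 68.06153869628906) 28.426373908623177
```

View pics/w1c.png

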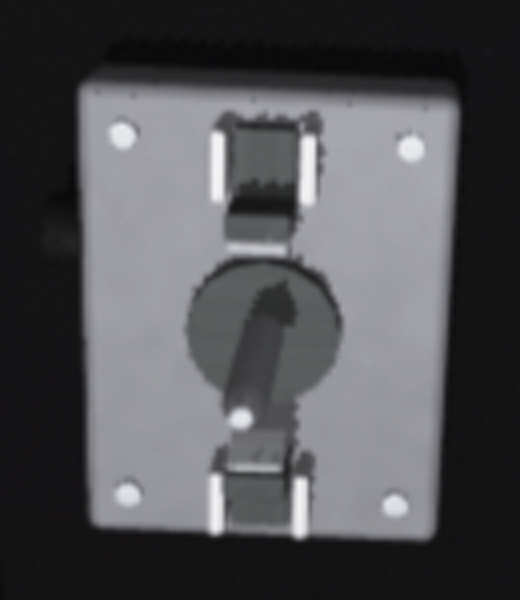

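Run:
```python
from h import *
plan([537,-219,170])
```

```text
shift now-axes /40: [ -5.259 -10.112   1.531]
```

```bash
python3 -m creep '[{"dx":-0.44,"dy":-0.84,"dz":0.13,"ax":0,"ay":0,"az":0,"fingers":1},{"dx":-0.44,"dy":-0.84,"dz":0.13,"ax":0,"ay":0,"az":0,"fingers":1},{"dx":-0.44,"dy":-0.84,"dz":0.13,"ax":0,"ay":0,"az":0,"fingers":1},{"dx":-0.44,"dy":-0.84,"dz":0.13,"ax":0,"ay":0,"az":0,"fingers":1},{"dx":-0.44,"dy":-0.84,"dz":0.13,"ax":0,"ay":0,"az":0,"fingers":1},{"dx":-0.44,"dy":-0.84,"dz":0.13,"ax":0,"ay":0,"az":0,"fingers":1},{"dx":-0.44,"dy":-0.84,"dz":0.13,"ax":0,"ay":0,"az":0,"fingers":1},{"dx":-0.44,"dy":-0.84,"dz":0.13,"ax":0,"ay":0,"az":0,"fingers":1},{"dx":-0.44,"dy":-0.84,"dz":0.13,"ax":0,"ay":0,"az":0,"fingers":1},{"dx":-0.44,"dy":-0.84,"dz":0.13,"ax":0,"ay":0,"az":0,"fingers":1},{"dx":-0.44,"dy":-0.84,"dz":0.13,"ax":0,"ay":0,"az":0,"fingers":1},{"dx":-0.44,"dy":-0.84,"dz":0.13,"ax":0,"ay":0,"az":0,"fingers":1}]'
python3 -m creep '[{"dx":0,"dy":0,"dz":0,"ax":-0.25,"ay":0.55,"az":0.78,"fingers":1},{"dx":0,"dy":0,"dz":0,"ax":-0.25,"ay":0.55,"az":0.78,"fingers":1},{"dx":0,"dy":0,"dz":0,"ax":-0.25,"ay":0.55,"az":0.78,"fingers":1},{"dx":0,"dy":0,"dz":0,"ax":-0.25,"ay":0.55,"az":0.78,"fingers":1},{"dx":0,"dy":0,"dz":0,"ax":-0.25,"ay":0.55,"az":0.78,"fingers":1},{"dx":0,"dy":0,"dz":0,"ax":-0.25,"ay":0.55,"az":0.78,"fingers":1},{"dx":0,"dy":0,"dz":0,"ax":-0.25,"ay":0.55,"az":0.78,"fingers":1},{"dx":0,"dy":0,"dz":0,"ax":-0.25,"ay":0.55,"az":0.78,"fingers":1},{"dx":0,"dy":0,"dz":0,"ax":-0.25,"ay":0.55,"az":0.78,"fingers":1},{"dx":0,"dy":0,"dz":0,"ax":-0.25,"ay":0.55,"az":0.78,"fingers":1},{"dx":0,"dy":0,"dz":0,"ax":0,"ay":0,"az":0,"fingers":1},{"dx":0,"dy":0,"dz":0,"ax":0,"ay":0,"az":0,"fingers":1}]'
python3 - <<'E'
from h import *
s=sense();p=np.array(s['ee_pos']);T=np.array(s['tool_rot']);print(s['clock'],p,s['joint_positions'],s['qd'])
save('wrist','w2')
for l in ('reel','reel_hub','stand_seat'):
    for r in tip_of('wrist',l): print(l,np.array(r['xyz']),round(r['p'],2),wproj(r['xyz'],p,T))
E
```

```text
clock: 3.18
ee_pos: [538.9, -219.1, 168.8]
tool_rot: [[-0.941, 0.338, 0.0], [0.338, 0.941, 0.0], [-0.0, 0.0, -1.0]]
ft_force: [1.2, 0.4, 0.5]
grip_width: 1.001
clock: 4.18
ee_pos: [538.7, -218.1, 168.4]
tool_rot: [[-0.307, 0.928, -0.213], [0.758, 0.373, 0.535], [0.576, 0.003, -0.818]]
ft_force: [-0.4, 0.4, -1.3]
grip_width: 0.997
4.1833 [ 538.672 -218.107  168.396] [-36.36   39.78   85.143  17.795  86.131 -64.498] [ 0.489 -1.157  0.239 -0.544 -0.473 -0.933]
reel [ 512.4 -151.7   51.7] 0.64 [317.999 197.842]
reel_hub [ 516.3 -173.8   85.9] 0.67 [311.568 212.512]
stand_seat [ 512.  -151.    55.1] 0.75 [317.873 195.602]
```

View pics/w2.png

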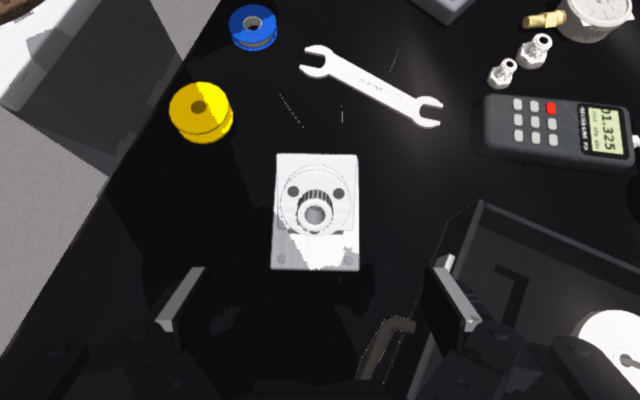

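Run:
```python
from h import *
s=sense();p=np.array(s['ee_pos']);T=np.array(s['tool_rot'])
im=cv2.imread('pics/w2_raw.png');d=np.load('pics/w2_d.npy')
W=wcloud(d,p,T)
o=im[145:280,260:370];cv2.imwrite('pics/w2c.png',cv2.resize(o,None,fx=4.4,fy=4.4,interpolation=cv2.INTER_CUBIC))
ax=-T[:,2]
L=(W-np.array([510,-150,55]))@np.c_[T[:,0],T[:,1],ax]   # local: toolx, tooly, axis
Q=L[150:275,270:362].reshape(-1,3)
h,e=np.histogram(Q[:,2],bins=np.arange(-80,60,2));print([(int(b),int(n)) for n,b in zip(h,e) if n>20])
for lo,hi in ((41,49),(17,25)):
    m=(Q[:,2]>lo)&(Q[:,2]<hi)
    if m.sum()>10:
        q=Q[m];c,rad=cv2.minEnclosingCircle(q[:,:2].astype(np.float32));A=np.c_[q[:,:2],np.ones(len(q))];k=np.linalg.lstsq(A,q[:,2],rcond=None)[0]
        print(lo,m.sum(),c,rad,'plane',k,'med',np.median(q[:,2]),q.min(0),q.max(0))
# bench plane
print(np.median(W[300:340,260:380,2]))
```

```text
[(-80, 76), (-78, 32), (-76, 32), (-74, 36), (-72, 28), (-70, 29), (-68, 37), (-66, 39), (-64, 40), (-62, 29), (-60, 35), (-58, 38), (-56, 42), (-54, 40), (-52, 43), (-50, 41), (-48, 43), (-46, 42), (-44, 48), (-42, 43), (-40, 47), (-38, 49), (-36, 42), (-34, 50), (-32, 49), (-30, 63), (-28, 70), (-26, 157), (-24, 312), (-22, 344), (-20, 355), (-18, 351), (-16, 379), (-14, 509), (-12, 509), (-10, 434), (-8, 397), (-6, 23), (-4, 21), (-2, 417), (0, 1601), (2, 188), (4, 189), (20, 317), (22, 2086), (24, 157), (26, 35), (28, 55), (30, 46), (32, 36), (34, 54), (36, 41), (38, 48), (40, 52), (42, 61), (44, 191), (46, 490)]
41 784 (-1.6096272468566895, -0.3442560136318207) 13.18947696685791 plane [-0.03   0.013 45.992] med 46.39454345932337 [-14.799 -13.505  41.01 ] [11.579 12.309 48.687]
17 2569 (-1.5408525466918945, -0.37113893032073975) 26.89130973815918 plane [-0.003  0.012 22.83 ] med 22.85955204356218 [-27.656 -26.941  17.107] [24.936 26.054 24.982]
0.3401507455652393
```

View pics/w2c.png

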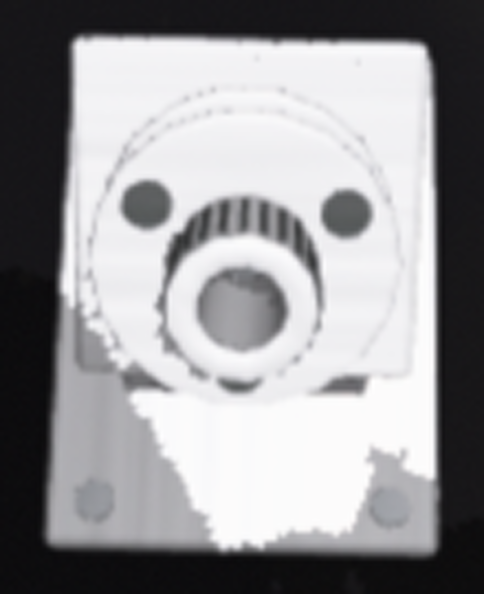

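Run:
```python
from h import *
s=sense();p=np.array(s['ee_pos']);T=np.array(s['tool_rot'])
ax=-T[:,2]
tgt=np.array([510,-150,55])+T[:,0]*-1.55+T[:,1]*-.36+ax*24.5
print(tgt);plan(tgt)
```

```text
[ 515.326 -164.415   74.147]
shift now-axes /40: [-0.173 -0.052  2.788]
```

```bash
python3 -m creep '[{"dx":-0.09,"dy":-0.02,"dz":0.5,"ax":0,"ay":0,"az":0,"fingers":1},{"dx":-0.08,"dy":-0.03,"dz":0.6,"ax":0,"ay":0,"az":0,"fingers":1},{"dx":0,"dy":0,"dz":0.6,"ax":0,"ay":0,"az":0,"fingers":0.6},{"dx":0,"dy":0,"dz":0.5,"ax":0,"ay":0,"az":0,"fingers":0.3},{"dx":0,"dy":0,"dz":0.3,"ax":0,"ay":0,"az":0,"fingers":0},{"dx":0,"dy":0,"dz":0.2,"ax":0,"ay":0,"az":0,"fingers":0},{"dx":0,"dy":0,"dz":0.06,"ax":0,"ay":0,"az":0,"fingers":0},{"dx":0,"dy":0,"dz":0,"ax":0,"ay":0,"az":0,"fingers":0},{"dx":0,"dy":0,"dz":0,"ax":0,"ay":0,"az":0,"fingers":0}]'
python3 - <<'E'
from h import *
s=sense();print(s['ft_force'])
p=np.array(s['ee_pos']);T=np.array(s['tool_rot']);print((p-np.array([510,-150,55]))@np.c_[T[:,0],T[:,1],-T[:,2]])
save('wrist','w3')
E
```

```text
clock: 5.13
ee_pos: [515.8, -165.9, 75.4]
tool_rot: [[-0.305, 0.929, -0.21], [0.759, 0.37, 0.536], [0.576, 0.004, -0.818]]
ft_force: [0.2, -0.7, -0.3]
grip_width: 0.503
[ 0.169 -0.721 -0.33 ]
[-2.095 -0.428 26.394]
```

View pics/w3.png

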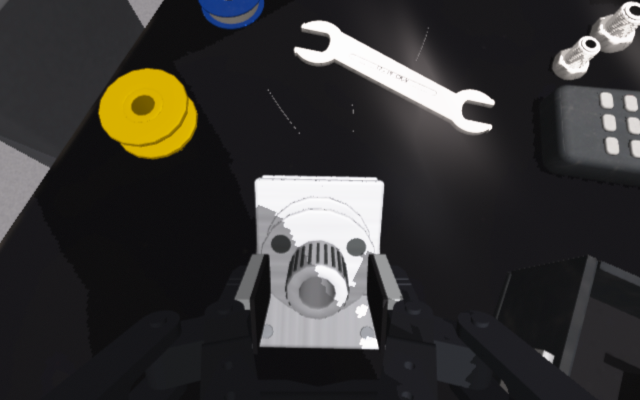

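```bash
python3 -m creep '[{"dx":0.01,"dy":0,"dz":0.05,"ax":0,"ay":0,"az":0,"fingers":-1},{"dx":0,"dy":0,"dz":0,"ax":0,"ay":0,"az":0,"fingers":-1},{"dx":0,"dy":0,"dz":0,"ax":0,"ay":0,"az":0,"fingers":-1},{"dx":0,"dy":0,"dz":0,"ax":0,"ay":0,"az":0,"fingers":-1},{"dx":0,"dy":0,"dz":0,"ax":0,"ay":0,"az":0,"fingers":-1},{"dx":0,"dy":0,"dz":0,"ax":0,"ay":0,"az":0,"fingers":-1},{"dx":0,"dy":0,"dz":0,"ax":0,"ay":0,"az":0,"fingers":-1},{"dx":0,"dy":0,"dz":0,"ax":0,"ay":0,"az":0,"fingers":-1}]'
python3 - <<'E'
from h import *
s=sense();print(s['ft_force'])
p=np.array(s['ee_pos']);T=np.array(s['tool_rot']);print((p-np.array([510,-150,55]))@np.c_[T[:,0],T[:,1],-T[:,2]])
save('wrist','w4',(220,160,420,380),3)
E
```

```text
clock: 5.85
ee_pos: [515.0, -164.5, 73.8]
tool_rot: [[-0.304, 0.929, -0.211], [0.759, 0.37, 0.536], [0.576, 0.003, -0.817]]
ft_force: [-1.0, -3.6, 5.0]
grip_width: 0.263
[-0.989 -3.552  5.05 ]
[-1.707 -0.661 24.152]
```

View pics/w4.png

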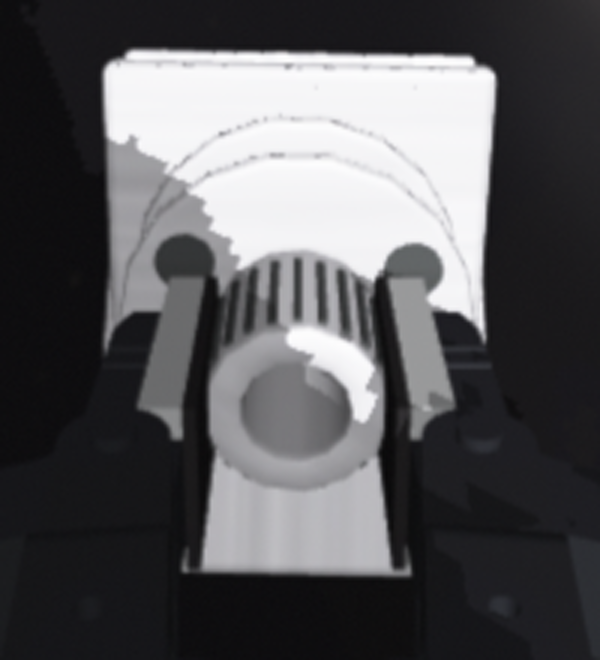

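```bash
python3 -m creep '[{"dx":0,"dy":0,"dz":0,"ax":0,"ay":0,"az":0,"fingers":-1},{"dx":0,"dy":0,"dz":-0.1,"ax":0,"ay":0,"az":0,"fingers":-1},{"dx":0,"dy":0,"dz":-0.2,"ax":0,"ay":0,"az":0,"fingers":-1},{"dx":0,"dy":0,"dz":-0.3,"ax":0,"ay":0,"az":0,"fingers":-1},{"dx":0,"dy":0,"dz":-0.4,"ax":0,"ay":0,"az":0,"fingers":-1},{"dx":0,"dy":0,"dz":-0.4,"ax":0,"ay":0,"az":0,"fingers":-1},{"dx":0,"dy":0,"dz":-0.4,"ax":0,"ay":0,"az":0,"fingers":-1},{"dx":0,"dy":0,"dz":-0.3,"ax":0,"ay":0,"az":0,"fingers":-1},{"dx":0,"dy":0,"dz":0,"ax":0,"ay":0,"az":0,"fingers":-1}]'
python3 - <<'E'
from h import *
s=sense();print(s['joint_positions'])
save('wrist','w5',(170,120,470,390),2.2)
a=np.radians(68.1); plan([524.5,173.8,170],cols([np.cos(a),np.sin(a),0],[0,0,-1]))
plan(None,cols([-np.cos(a),-np.sin(a),0],[0,0,-1]))
E
```

```text
clock: 6.65
ee_pos: [533.5, -210.8, 143.8]
tool_rot: [[-0.305, 0.929, -0.209], [0.76, 0.369, 0.535], [0.574, 0.004, -0.819]]
ft_force: [0.5, -0.3, -1.4]
grip_width: 0.262
[-36.171  40.726  87.59   18.128  82.652 -65.273]
shift now-axes /40: [7.741 3.353 4.623]
rotvec /6deg: [ 2.4   -5.512 -7.477]
shift in final axes /40: [ 3.771  8.823 -0.684]
rotvec /6deg: [-6.761 -2.944 21.42 ]
```

View pics/w5.png

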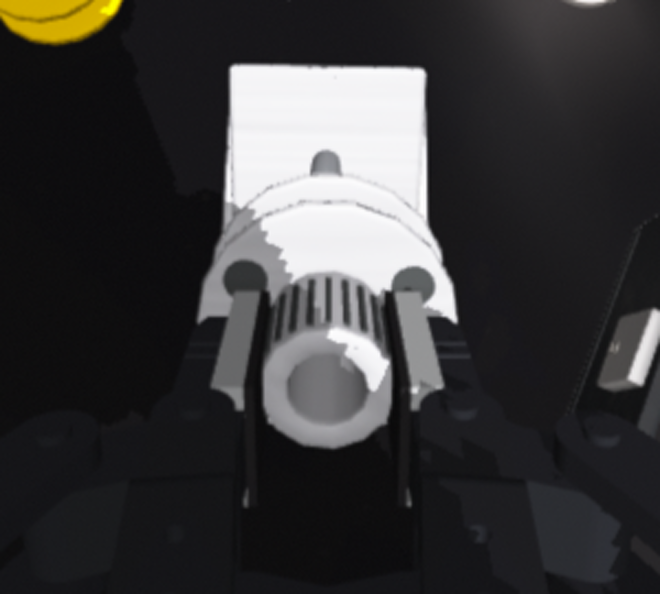

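```bash
python3 -m creep '[{"dx":0.36,"dy":0,"dz":-0.5,"ax":0,"ay":0,"az":0,"fingers":-1},{"dx":0.2,"dy":0,"dz":-0.3,"ax":0.24,"ay":-0.55,"az":-0.75,"fingers":-1},{"dx":0,"dy":0,"dz":0,"ax":0.24,"ay":-0.55,"az":-0.75,"fingers":-1},{"dx":0,"dy":0,"dz":0,"ax":0.24,"ay":-0.55,"az":-0.75,"fingers":-1},{"dx":0,"dy":0,"dz":0,"ax":0.24,"ay":-0.55,"az":-0.75,"fingers":-1},{"dx":0,"dy":0,"dz":0,"ax":0.24,"ay":-0.55,"az":-0.75,"fingers":-1},{"dx":0,"dy":0,"dz":0,"ax":0.24,"ay":-0.55,"az":-0.75,"fingers":-1},{"dx":0,"dy":0,"dz":0,"ax":0.24,"ay":-0.55,"az":-0.75,"fingers":-1},{"dx":0,"dy":0,"dz":0,"ax":0.24,"ay":-0.55,"az":-0.75,"fingers":-1},{"dx":0,"dy":0,"dz":0,"ax":0.24,"ay":-0.55,"az":-0.75,"fingers":-1},{"dx":0,"dy":0,"dz":0,"ax":0.24,"ay":-0.55,"az":-0.75,"fingers":-1},{"dx":0,"dy":0,"dz":0,"ax":0,"ay":0,"az":0,"fingers":-1}]'
python3 - <<'E'
from h import *
s=sense();print(s['joint_positions'])
a=np.radians(68.1); plan([524.5,173.8,175],cols([np.cos(a),np.sin(a),0],[0,0,-1]))
E
```

```text
clock: 7.7
ee_pos: [531.3, -207.8, 180.6]
tool_rot: [[-0.931, 0.366, -0.002], [0.366, 0.931, 0.002], [0.002, 0.001, -1.0]]
ft_force: [0.3, 0.9, -0.7]
grip_width: 0.267
[-28.016  27.022 100.326   0.048  52.77  -96.586]
shift now-axes /40: [3.648 8.817 0.156]
rotvec /6deg: [ 0.008 -0.019  0.074]
shift in final axes /40: [3.716 8.789 0.141]
```

```bash
python3 -m creep '[{"dx":0.2,"dy":0.5,"dz":0,"ax":0,"ay":0,"az":0,"fingers":-1},{"dx":0.34,"dy":0.84,"dz":0.02,"ax":0,"ay":0,"az":0.07,"fingers":-1},{"dx":0.36,"dy":0.86,"dz":0.02,"ax":0,"ay":0,"az":0,"fingers":-1},{"dx":0.36,"dy":0.86,"dz":0.02,"ax":0,"ay":0,"az":0,"fingers":-1},{"dx":0.36,"dy":0.86,"dz":0.02,"ax":0,"ay":0,"az":0,"fingers":-1},{"dx":0.36,"dy":0.86,"dz":0.02,"ax":0,"ay":0,"az":0,"fingers":-1},{"dx":0.36,"dy":0.86,"dz":0.02,"ax":0,"ay":0,"az":0,"fingers":-1},{"dx":0.36,"dy":0.86,"dz":0.02,"ax":0,"ay":0,"az":0,"fingers":-1},{"dx":0.36,"dy":0.86,"dz":0.02,"ax":0,"ay":0,"az":0,"fingers":-1},{"dx":0.36,"dy":0.86,"dz":0,"ax":0,"ay":0,"az":0,"fingers":-1},{"dx":0.24,"dy":0.57,"dz":0,"ax":0,"ay":0,"az":0,"fingers":-1},{"dx":0,"dy":0,"dz":0,"ax":0,"ay":0,"az":0,"fingers":-1}]'
python3 -m creep '[{"dx":0,"dy":0,"dz":0,"ax":0,"ay":0,"az":0,"fingers":-1},{"dx":0,"dy":0,"dz":0,"ax":0,"ay":0,"az":0,"fingers":-1}]'
python3 - <<'E'
from h import *
s=sense();print(s['joint_positions'])
p=np.array(s['ee_pos']);T=np.array(s['tool_rot'])
a=np.radians(68.1); plan([524.5,173.8,110],cols([np.cos(a),np.sin(a),0],[0,0,-1]))
im,d=save('wrist','w6');save('side','s6',(240,130,440,330),3)
W=wcloud(d,p,T);L=(W-p)@T
Q=L[150:395,200:440].reshape(-1,3)
h,e=np.histogram(Q[:,2],bins=np.arange(-60,60,2));print([(int(b),int(n)) for n,b in zip(h,e) if n>20])
for lo,hi in ((-27,-18),(-2,6)):
    m=(Q[:,2]>lo)&(Q[:,2]<hi)&(abs(Q[:,1])<(11 if lo<-10 else 30)); q=Q[m]
    if len(q)>20:
        A=np.c_[q[:,:2],np.ones(len(q))];print(lo,len(q),np.linalg.lstsq(A,q[:,2],rcond=None)[0],q.min(0),q.max(0),np.median(q,0))
E
```

```text
clock: 8.7
ee_pos: [528.4, 175.4, 174.9]
tool_rot: [[-0.926, 0.376, -0.005], [0.376, 0.926, 0.003], [0.005, 0.001, -1.0]]
ft_force: [-0.5, -1.0, -1.8]
grip_width: 0.266
clock: 8.87
ee_pos: [528.8, 171.2, 175.0]
tool_rot: [[-0.926, 0.378, -0.004], [0.378, 0.926, 0.002], [0.004, 0.001, -1.0]]
ft_force: [0.8, -0.3, -1.6]
grip_width: 0.267
[ 11.049  26.355 102.671   0.218  51.163 -56.863]
shift now-axes /40: [0.117 0.019 1.626]
rotvec /6deg: [ 0.006 -0.042 -0.054]
shift in final axes /40: [0.124 0.021 1.626]
[(-60, 338), (-58, 1526), (-56, 2014), (-54, 895), (-52, 720), (-50, 625), (-48, 696), (-46, 585), (-44, 378), (-42, 204), (-40, 304), (-38, 647), (-36, 189), (-34, 155), (-32, 278), (-30, 233), (-28, 258), (-26, 244), (-24, 746), (-22, 1576), (-20, 460), (-18, 403), (-16, 377), (-14, 366), (-12, 369), (-10, 327), (-8, 268), (-6, 230), (-4, 146), (-2, 114), (0, 1586), (2, 2171), (4, 69), (18, 300), (20, 724), (22, 55)]
-27 2144 [  0.025  -0.004 -21.266] [-12.77  -10.99  -23.475] [ 13.105  11.    -18.   ] [  1.637  -0.005 -21.478]
-2 3940 [ 0.045 -0.001  1.451] [-23.83  -26.618  -1.995] [26.476 26.542  5.418] [14.439 -0.208  2.117]
```

View pics/w6.png

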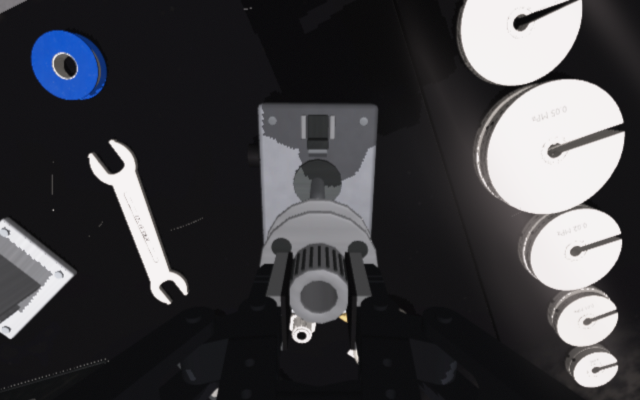

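View pics/s6.png

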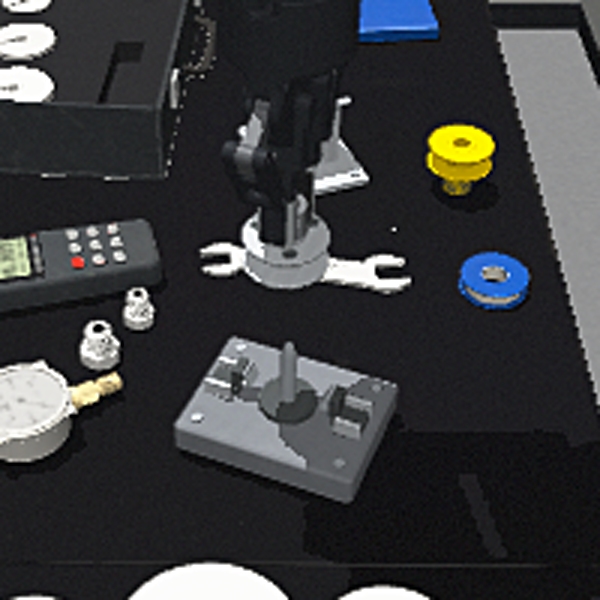

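Run:
```python
from h import *
s=sense();p=np.array(s['ee_pos']);T=np.array(s['tool_rot']);print(p,s['clock'])
im=cv2.imread('pics/w6_raw.png');d=np.load('pics/w6_d.npy')
W=wcloud(d,p,T);L=(W-p)@T
z=W[...,2];m=(abs(z)<4);m[:,:60]=0;m[300:]=0;m[:, 460:]=0
q=L[m];A=np.c_[q[:,:2],np.ones(len(q))];print('bench',len(q),np.linalg.lstsq(A,q[:,2],rcond=None)[0])
m=(abs(z-28)<3)&(np.arange(640)[None]>250)&(np.arange(640)[None]<385)&(np.arange(400)[:,None]<215);q=L[m];A=np.c_[q[:,:2],np.ones(len(q))];print('housing',len(q),np.linalg.lstsq(A,q[:,2],rcond=None)[0])
o=cv2.resize(im[90:250,240:400],None,fx=4,fy=4,interpolation=cv2.INTER_CUBIC)
f=lambda X:tuple(int(round(c)) for c in (wproj(X,p,T)-[240,90])*4+1.5)
c=np.array([524.5,173.8])
for t in np.linspace(0,2*np.pi,60): cv2.circle(o,f([c[0]+20*np.cos(t),c[1]+20*np.sin(t),34]),1,(0,0,255),-1)
b=np.radians(-21.9);R2=np.array([[np.cos(b),-np.sin(b)],[np.sin(b),np.cos(b)]])
P=[f(np.r_[c+R2@[sx*63,sy*48],28]) for sx,sy in ((1,1),(1,-1),(-1,-1),(-1,1))]
cv2.polylines(o,[np.array(P)],True,(0,255,0),1)
cv2.circle(o,f([*c,82]),3,(255,255,0),-1)
cv2.imwrite('pics/w6o.png',o[:600])
```

```text
[529.065 170.509 175.321] 8.9667
bench 89713 [  0.005   0.001 175.368]
housing 9187 [  0.007  -0.    146.868]
```

View pics/w6o.png

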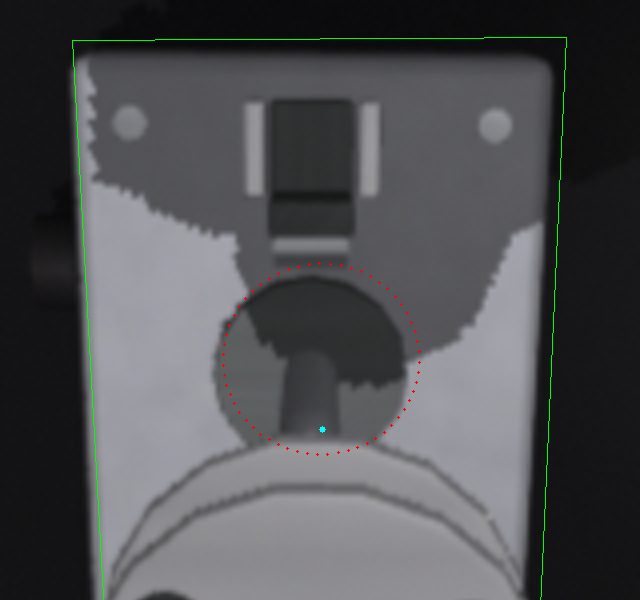

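```bash
python3 -m creep '[{"dx":0.1,"dy":0,"dz":0.3,"ax":0,"ay":0.25,"az":0,"fingers":-1},{"dx":0,"dy":0,"dz":0.2,"ax":0,"ay":0,"az":0,"fingers":-1},{"dx":0,"dy":0,"dz":0,"ax":0,"ay":0,"az":0,"fingers":-1},{"dx":0,"dy":0,"dz":0,"ax":0,"ay":0,"az":0,"fingers":-1},{"dx":0,"dy":0,"dz":0,"ax":0,"ay":0,"az":0,"fingers":-1}]'
cat > ov.py <<'E'
from h import *
import sys
fn=sys.argv[1];c=np.array([float(sys.argv[2]),float(sys.argv[3])])
s=sense();p=np.array(s['ee_pos']);T=np.array(s['tool_rot']);print(s['clock'],p,s['qd'],s['ft_force'])
im,d=save('wrist',fn);im=im[:,:,::-1]
W=wcloud(d,p,T);L=(W-p)@T
Q=L[150:395,200:440].reshape(-1,3)
for lo,hi in ((-27,-18),(-2,6)):
    m=(Q[:,2]>lo)&(Q[:,2]<hi)&(abs(Q[:,1])<(11 if lo<-10 else 30)); q=Q[m]
    if len(q)>20:
        A=np.c_[q[:,:2],np.ones(len(q))];k=np.linalg.lstsq(A,q[:,2],rcond=None)[0];n=T@np.array([k[0],k[1],-1]);print(lo,len(q),k,q.min(0),q.max(0),'normal world',n)
u0,v0=240,90
o=cv2.resize(im[v0:v0+180,u0:u0+160],None,fx=4,fy=4,interpolation=cv2.INTER_CUBIC)
f=lambda X:tuple(int(round(t)) for t in (wproj(X,p,T)-[u0,v0])*4+1.5)
for t in np.linspace(0,2*np.pi,60): cv2.circle(o,f([c[0]+20*np.cos(t),c[1]+20*np.sin(t),34]),1,(0,0,255),-1)
cv2.circle(o,f([*c,82]),3,(255,255,0),-1)
cv2.imwrite('pics/%so.png'%fn,o[:600])
plan([*c,110])
E
python3 ov.py w7 525.4 170.7
```

```text
clock: 9.38
ee_pos: [525.2, 172.9, 155.4]
tool_rot: [[-0.926, 0.377, -0.026], [0.377, 0.926, 0.012], [0.029, 0.001, -1.0]]
ft_force: [-0.3, -0.2, -1.8]
grip_width: 0.261
9.3833 [525.198 172.866 155.406] [ 0.32  -0.423 -0.238  0.075 -0.037  0.054] [-0.284 -0.169 -1.838]
-27 2131 [  0.027   0.002 -21.304] [-12.349 -10.999 -23.559] [ 12.805  10.997 -18.011] normal world [0.002 0.    1.   ]
-2 3936 [ 0.04  -0.002  1.533] [-23.776 -26.617  -1.991] [26.36  26.689  5.656] normal world [-0.012  0.001  1.001]
shift now-axes /40: [-0.058 -0.053  1.139]
```

View pics/w7o.png

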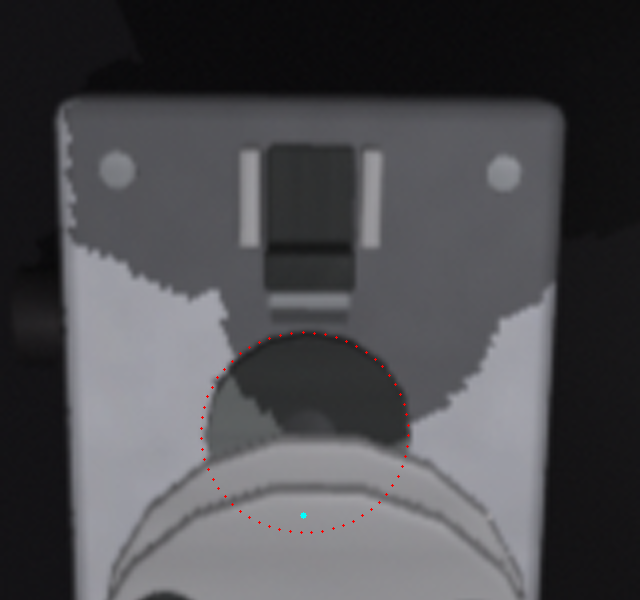

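```bash
python3 -m creep '[{"dx":-0.025,"dy":-0.035,"dz":0.3,"ax":0,"ay":0,"az":0,"fingers":-1},{"dx":-0.01,"dy":0,"dz":0.4,"ax":0,"ay":0,"az":0,"fingers":-1},{"dx":-0.01,"dy":0,"dz":0.3,"ax":0,"ay":0,"az":0,"fingers":-1},{"dx":0,"dy":0,"dz":0.06,"ax":0,"ay":0,"az":0,"fingers":-1},{"dx":0,"dy":0,"dz":0,"ax":0,"ay":0,"az":0,"fingers":-1},{"dx":0,"dy":0,"dz":0,"ax":0,"ay":0,"az":0,"fingers":-1},{"dx":0,"dy":0,"dz":0,"ax":0,"ay":0,"az":0,"fingers":-1}]'
python3 ov.py w8 525.2 171.3
python3 - <<'E'
from h import *
save('side','s8',(270,160,400,290),4.5)
E
```

```text
clock: 10.02
ee_pos: [525.5, 171.8, 114.0]
tool_rot: [[-0.926, 0.377, -0.025], [0.377, 0.926, 0.013], [0.028, 0.002, -1.0]]
ft_force: [-0.5, -0.1, -0.6]
grip_width: 0.264
10.0167 [525.544 171.762 113.972] [ 0.022 -0.064  0.224 -0.068 -0.211 -0.104] [-0.484 -0.057 -0.602]
-27 2137 [  0.024  -0.001 -21.303] [-12.52  -10.99  -23.595] [ 13.14   10.985 -18.02 ] normal world [ 0.002 -0.004  1.   ]
-2 3945 [ 0.042 -0.002  1.488] [-24.364 -26.458  -1.997] [26.376 26.531  5.222] normal world [-0.015  0.001  1.001]
shift now-axes /40: [ 0.001 -0.014  0.099]
```

View pics/w8.png

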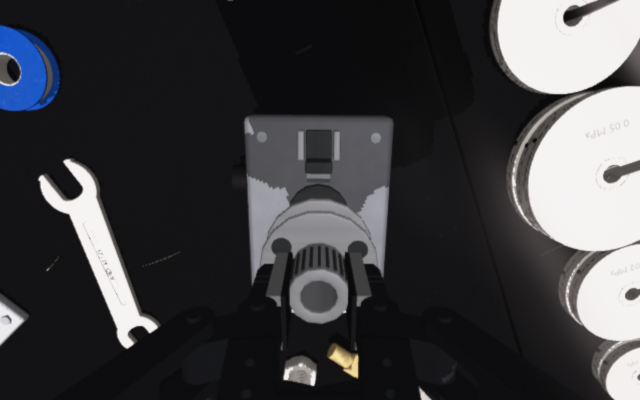

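View pics/s8.png

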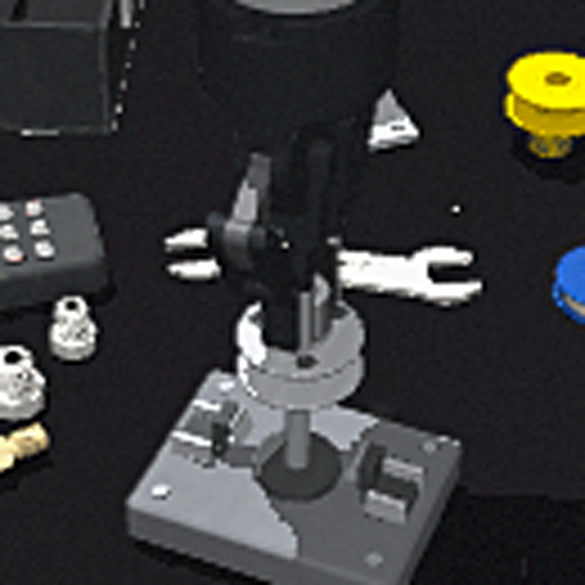

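```bash
python3 -m creep '[{"dx":-0.002,"dy":-0.01,"dz":0.1,"ax":0,"ay":0,"az":0,"fingers":-1},{"dx":-0.003,"dy":0,"dz":0.1,"ax":0,"ay":0,"az":0,"fingers":-1},{"dx":-0.003,"dy":0,"dz":0.1,"ax":0,"ay":0,"az":0,"fingers":-1},{"dx":-0.003,"dy":0,"dz":0.1,"ax":0,"ay":0,"az":0,"fingers":-1},{"dx":0,"dy":0,"dz":0,"ax":0,"ay":0,"az":0,"fingers":-1},{"dx":0,"dy":0,"dz":0,"ax":0,"ay":0,"az":0,"fingers":-1}]'
```

```text
clock: 10.62
ee_pos: [524.9, 171.3, 96.7]
tool_rot: [[-0.926, 0.377, -0.027], [0.377, 0.926, 0.012], [0.029, 0.001, -1.0]]
ft_force: [-0.0, 0.7, -0.6]
grip_width: 0.265
```

```bash
python3 -m creep '[{"dx":-0.003,"dy":0,"dz":0.1,"ax":0,"ay":0,"az":0,"fingers":-1},{"dx":-0.003,"dy":0,"dz":0.1,"ax":0,"ay":0,"az":0,"fingers":-1},{"dx":-0.003,"dy":0,"dz":0.1,"ax":0,"ay":0,"az":0,"fingers":-1},{"dx":-0.003,"dy":0,"dz":0.1,"ax":0,"ay":0,"az":0,"fingers":-1},{"dx":-0.003,"dy":0,"dz":0.1,"ax":0,"ay":0,"az":0,"fingers":-1},{"dx":0,"dy":0,"dz":0,"ax":0,"ay":0,"az":0,"fingers":-1},{"dx":0,"dy":0,"dz":0,"ax":0,"ay":0,"az":0,"fingers":-1}]'
python3 ov.py w9 525.2 171.3
python3 - <<'E'
from h import *
save('side','s9',(270,160,400,290),4.5)
E
```

```text
clock: 11.2
ee_pos: [524.9, 171.3, 76.8]
tool_rot: [[-0.926, 0.377, -0.027], [0.377, 0.926, 0.012], [0.029, 0.001, -1.0]]
ft_force: [0.2, -0.6, -0.4]
grip_width: 0.266
11.2 [524.909 171.312  76.795] [ 0.122 -0.47  -0.233 -0.08   0.181 -0.071] [ 0.189 -0.551 -0.353]
-27 2132 [  0.022   0.001 -21.308] [-12.974 -10.982 -23.521] [ 13.356  10.995 -18.069] normal world [ 0.006 -0.003  1.   ]
-2 3925 [ 0.042 -0.001  1.502] [-24.259 -26.489  -1.953] [26.494 26.64   5.345] normal world [-0.013  0.003  1.001]
shift now-axes /40: [ 0.02   0.002 -0.823]
```

View pics/s9.png

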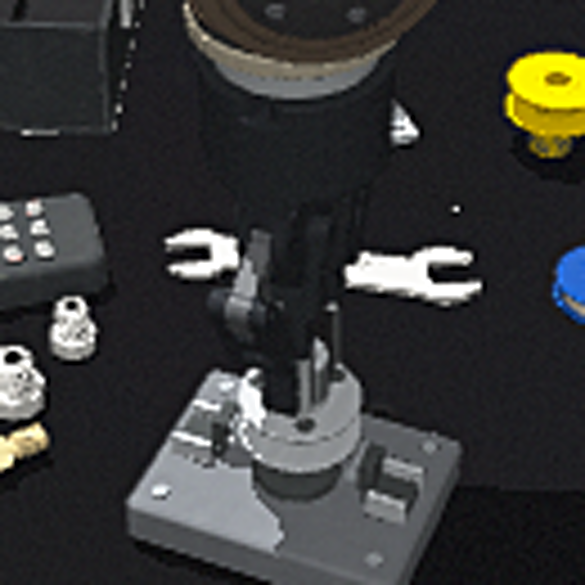

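View pics/w9.png

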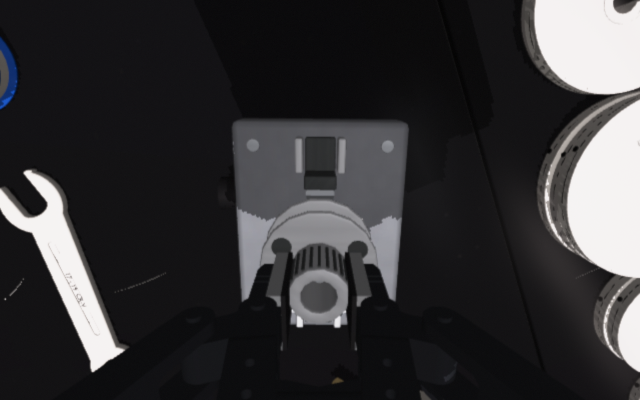

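```bash
python3 -m creep '[{"dx":-0.002,"dy":0,"dz":0.08,"ax":0,"ay":0,"az":0,"fingers":-1},{"dx":-0.002,"dy":0,"dz":0.08,"ax":0,"ay":0,"az":0,"fingers":-1},{"dx":-0.002,"dy":0,"dz":0.07,"ax":0,"ay":0,"az":0,"fingers":-1},{"dx":-0.002,"dy":0,"dz":0.07,"ax":0,"ay":0,"az":0,"fingers":-1},{"dx":0,"dy":0,"dz":0,"ax":0,"ay":0,"az":0,"fingers":-1}]'
python3 -m creep '[{"dx":-0.002,"dy":0,"dz":0.06,"ax":0,"ay":0,"az":0,"fingers":-1},{"dx":-0.002,"dy":0,"dz":0.06,"ax":0,"ay":0,"az":0,"fingers":-1},{"dx":0,"dy":0,"dz":0,"ax":0,"ay":0,"az":0,"fingers":-1}]'
```

```text
clock: 11.72
ee_pos: [524.9, 171.3, 64.5]
tool_rot: [[-0.926, 0.377, -0.026], [0.377, 0.926, 0.012], [0.029, 0.001, -1.0]]
ft_force: [1.3, 0.2, -2.1]
grip_width: 0.266
clock: 11.97
ee_pos: [525.0, 171.3, 59.8]
tool_rot: [[-0.926, 0.377, -0.026], [0.377, 0.926, 0.012], [0.029, 0.001, -1.0]]
ft_force: [1.1, -0.4, -7.3]
grip_width: 0.267
```

```bash
python3 -m creep '[{"dx":0,"dy":0,"dz":0.04,"ax":0,"ay":0,"az":0,"fingers":-1},{"dx":0,"dy":0,"dz":0,"ax":0,"ay":0,"az":0,"fingers":-1},{"dx":0,"dy":0,"dz":0,"ax":0,"ay":0,"az":0,"fingers":-1}]'
python3 -m creep '[{"dx":0,"dy":0,"dz":0.03,"ax":0,"ay":0,"az":0,"fingers":-1},{"dx":0,"dy":0,"dz":0,"ax":0,"ay":0,"az":0,"fingers":-1}]'
```

```text
clock: 12.22
ee_pos: [524.9, 171.4, 58.8]
tool_rot: [[-0.926, 0.377, -0.026], [0.377, 0.926, 0.012], [0.029, 0.002, -1.0]]
ft_force: [0.8, -1.6, 0.9]
grip_width: 0.266
clock: 12.38
ee_pos: [524.8, 171.5, 58.5]
tool_rot: [[-0.926, 0.377, -0.026], [0.377, 0.926, 0.012], [0.028, 0.002, -1.0]]
ft_force: [-5.0, -1.6, 14.6]
grip_width: 0.264
```

```bash
python3 ov.py w10 525.2 171.3
python3 - <<'E'
from h import *
save('side','s10',(270,160,400,290),4.5)
E
```

```text
12.3833 [524.783 171.46   58.513] [-0.039 -0.074 -0.061 -0.128 -0.045  0.019] [-4.996 -1.622 14.579]
-27 2550 [  0.033   0.002 -21.36 ] [-12.704 -10.999 -24.955] [ 12.911  10.989 -18.004] normal world [-0.004  0.002  1.001]
-2 3956 [-0.034  0.     2.739] [-38.757 -26.515  -1.98 ] [26.555 26.617  5.987] normal world [ 0.058 -0.025  0.999]
shift now-axes /40: [ 0.025  0.003 -1.287]
```

View pics/s10.png

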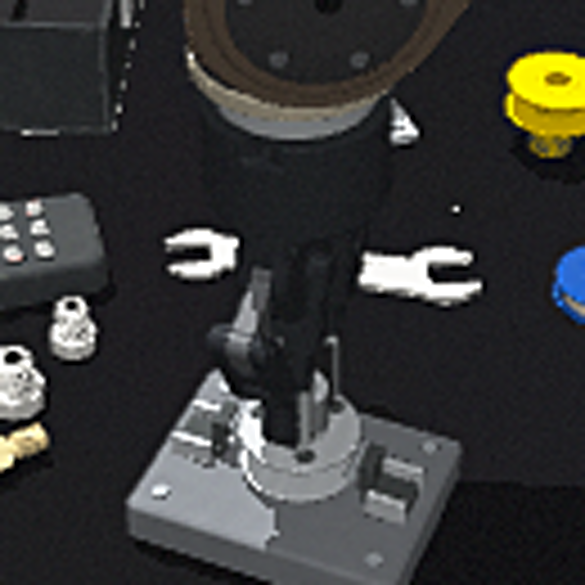

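View pics/w10.png

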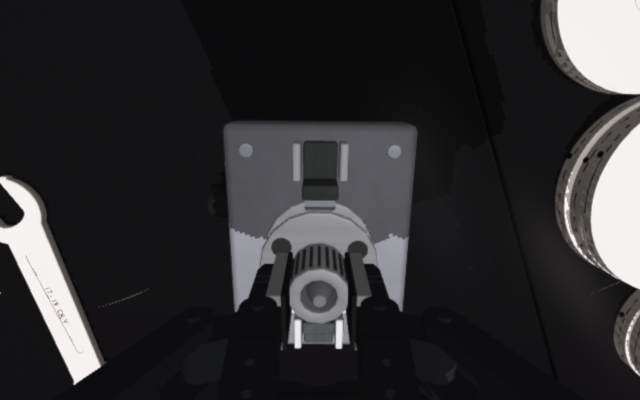

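```bash
python3 -m creep '[{"dx":0,"dy":0,"dz":0.015,"ax":0,"ay":0,"az":0,"fingers":-1},{"dx":0,"dy":0,"dz":0,"ax":0,"ay":0,"az":0,"fingers":-1}]'
python3 - <<'E'
from h import *
d=np.load('pics/w10_d.npy');s=sense();p=np.array(s['ee_pos']);T=np.array(s['tool_rot']);W=wcloud(d,p,T)
t=W[290:312,308:332];print('tip max z',np.percentile(t[...,2],[50,90,100]))
k=np.unravel_index(t[...,2].argmax(),t.shape[:2]);print(t[k],k)
r=np.hypot(W[...,0]-p[0],W[...,1]-p[1]);m=(r>8.5)&(r<12)&(W[...,2]>70)&(W[...,2]<90)
m[:, :295]=0;m[:,345:]=0;m[:265]=0;m[330:]=0;print('hub ring',np.percentile(W[m][:,2],[10,50,90]),m.sum())
m=(r>15)&(r<26)&(W[...,2]>50)&(W[...,2]<65);m[265:]=0;print('flange top',m.sum(),np.median(W[m][:,2]),np.percentile(W[m][:,2],[10,90]))
m=(abs(W[...,2]-28)<4);m[:120]=0;m[200:]=0;m[:,225:]&=True;print('housing',np.median(W[m][:,2]))
o=cv2.imread('pics/w10_raw.png')[180:350,240:400];cv2.imwrite('pics/w10c.png',cv2.resize(o,None,fx=3.5,fy=3.5,interpolation=cv2.INTER_CUBIC))
E
```

```text
clock: 12.65
ee_pos: [524.8, 171.5, 58.4]
tool_rot: [[-0.926, 0.377, -0.025], [0.377, 0.926, 0.012], [0.028, 0.002, -1.0]]
ft_force: [-6.0, -0.7, 20.3]
grip_width: 0.264
tip max z [ 79.24   82.208 203.298]
[456.509 198.916 203.298] (np.int64(12), np.int64(3))
hub ring [77.818 80.08  80.967] 1281
flange top 3049 56.73619449018731 [55.911 57.561]
housing 28.138639243020457
```

View pics/w10c.png

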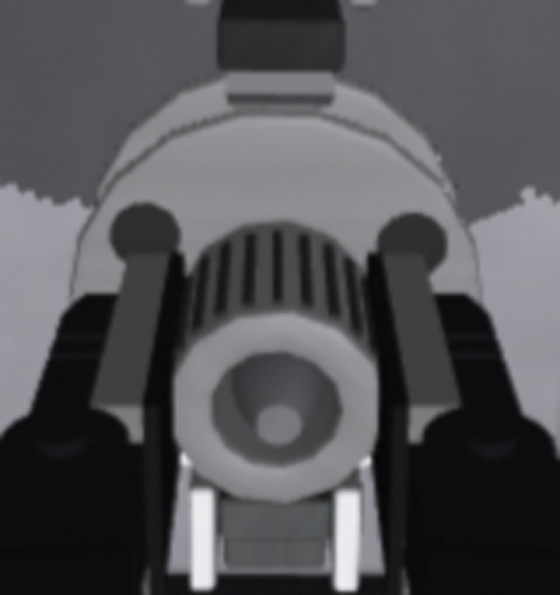

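```bash
python3 -m creep '[{"dx":0,"dy":0,"dz":-0.01,"ax":0,"ay":0,"az":0,"fingers":0.1},{"dx":0,"dy":0,"dz":0,"ax":0,"ay":0,"az":0,"fingers":0.1},{"dx":0,"dy":0,"dz":0,"ax":0,"ay":0,"az":0,"fingers":0.1},{"dx":0,"dy":0,"dz":0,"ax":0,"ay":0,"az":0,"fingers":0.1},{"dx":0,"dy":0,"dz":0,"ax":0,"ay":0,"az":0,"fingers":0.1},{"dx":0,"dy":0,"dz":0,"ax":0,"ay":0,"az":0,"fingers":0.1}]'
python3 -m creep '[{"dx":0.002,"dy":0,"dz":-0.1,"ax":0,"ay":0,"az":0,"fingers":0.1},{"dx":0.01,"dy":0,"dz":-0.4,"ax":0,"ay":0,"az":0,"fingers":0.1},{"dx":0.02,"dy":0,"dz":-0.7,"ax":0,"ay":0,"az":0,"fingers":0.1},{"dx":0.02,"dy":0,"dz":-0.8,"ax":0,"ay":0,"az":0,"fingers":0.1},{"dx":0.02,"dy":0,"dz":-0.5,"ax":0,"ay":-0.25,"az":0,"fingers":0.1},{"dx":0,"dy":0,"dz":0,"ax":0,"ay":0,"az":0,"fingers":0.1},{"dx":0,"dy":0,"dz":0,"ax":0,"ay":0,"az":0,"fingers":0.1},{"dx":0,"dy":0,"dz":0,"ax":0,"ay":0,"az":0,"fingers":0.1}]'
cat > chk.py <<'E'
from h import *
import sys
fn=sys.argv[1]
s=sense();p=np.array(s['ee_pos']);T=np.array(s['tool_rot']);print(s['clock'],p,s['ft_force'])
im,d=save('wrist',fn);W=wcloud(d,p,T)
save('side','s'+fn,(270,160,400,290),4.5)
c=np.array([525.,171.3])
r=np.hypot(W[...,0]-c[0],W[...,1]-c[1])
for n,lo,hi,a,b in (('hub',8.5,12,70,90),('flange',15,26,48,72),('tip',0,2.5,60,100)):
    q=W[(r>lo)&(r<hi)&(W[...,2]>a)&(W[...,2]<b)]
    if len(q)>5:
        A=np.c_[q[:,:2]-c,np.ones(len(q))];print(n,len(q),np.median(q,0),np.linalg.lstsq(A,q[:,2],rcond=None)[0],np.percentile(q[:,2],[5,95]))
u,v=wproj([*c,60],p,T).astype(int);u0=max(0,u-70);v0=max(0,min(v-70,400-140))
cv2.imwrite('pics/%sc.png'%fn,cv2.resize(im[v0:v0+140,u0:u0+140,::-1],None,fx=4.2,fy=4.2,interpolation=cv2.INTER_CUBIC));print(u0,v0)
E
python3 chk.py w11
```

```text
clock: 13.15
ee_pos: [525.0, 171.4, 57.1]
tool_rot: [[-0.926, 0.377, -0.026], [0.377, 0.926, 0.012], [0.029, 0.001, -1.0]]
ft_force: [-0.2, -0.1, 0.9]
grip_width: 0.546
clock: 13.82
ee_pos: [524.6, 171.2, 156.9]
tool_rot: [[-0.926, 0.377, -0.003], [0.377, 0.926, 0.002], [0.003, 0.001, -1.0]]
ft_force: [0.3, -0.8, -0.9]
grip_width: 0.549
13.8167 [524.556 171.188 156.931] [ 0.263 -0.766 -0.882]
hub 495 [523.322 172.189  80.096] [ 0.016 -0.001 80.019] [78.863 81.124]
flange 2351 [519.663 174.451  56.275] [ 0.003  0.    56.269] [55.128 57.36 ]
tip 54 [524.492 171.502  81.781] [ 0.749  0.198 81.571] [78.936 83.158]
248 133
```

View pics/w11c.png

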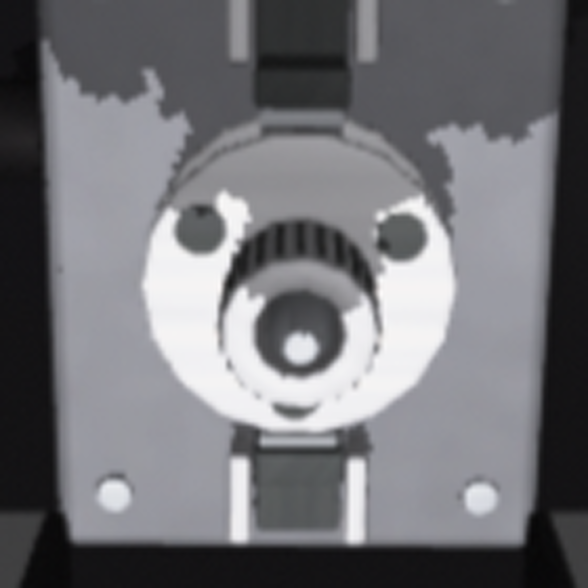

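View pics/sw11.png

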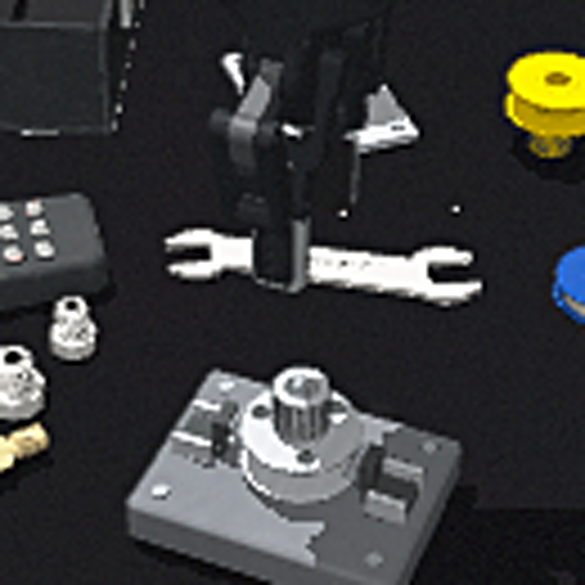

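Run:
```python
from h import *
s=sense();p2=np.array(s['ee_pos']);T2=np.array(s['tool_rot'])
p1=np.array([477.845,230.538,231.218]);T1=np.c_[[-.939,.343,0],[.343,.939,0],[0,0,-1]]
for h in (38,42,46,51):
  a=[wray(258/4+215,248/4+150,h,p1,T1),wray(257/4+215,467/4+150,h,p1,T1)]
  b=[wray(303/4.2+248,128/4.2+133,h,p2,T2),wray(299/4.2+248,437/4.2+133,h,p2,T2)]
  print(h,'before sep',np.linalg.norm(a[0]-a[1]),'now',np.linalg.norm(b[0]-b[1]))
a=cv2.imread('pics/w1_raw.png')[175:300,250:315];b=cv2.imread('pics/w11_raw.png')[130:265,280:360]
g=lambda i:cv2.resize(i,(int(i.shape[1]*590/i.shape[0]),590),interpolation=cv2.INTER_CUBIC)
cv2.imwrite('pics/cmp.png',np.hstack([g(a),g(b)]))
d=np.load('pics/w11_d.npy');W=wcloud(d,p2,T2)
# profile along the catch line
for v in range(138,180,2): print(v,W[v,320].round(1),end=' ')
print()
for v in range(228,262,2): print(v,W[v,319].round(1),end=' ')
```

```text
38 before sep 60.64219092267435 now 58.90389902818088
42 before sep 59.920113757498626 now 58.0023888406077
46 before sep 59.19803659232287 now 57.100878653034464
51 before sep 58.29544013585314 now 55.973990918567914
138 [486.1 188.1  34.9] 140 [487.2 187.6  36.2] 142 [488.8 187.   34.4] 144 [490.  186.5  35.5] 146 [491.3 186.   36.3] 148 [491.2 186.   45.7] 150 [492.1 185.6  48.8] 152 [493.3 185.1  49.5] 154 [494.3 184.7  51.3] 156 [495.7 184.1  50.3] 158 [497.2 183.5  49.7] 160 [500.1 182.4  41. ] 162 [499.5 182.6  51.3] 164 [501.8 181.7  46. ] 166 [501.3 181.8  55.7] 168 [502.8 181.2  54.5] 170 [503.9 180.8  55.8] 172 [505.3 180.2  55.3] 174 [506.6 179.7  55.1] 176 [507.9 179.1  55.3] 178 [509.2 178.6  55.6] 
228 [534.9 167.3  79.1] 230 [537.2 166.4  76.5] 232 [546.4 162.7  56.1] 234 [547.9 162.1  55.9] 236 [552.3 160.3  48.5] 238 [553.3 159.9  49.9] 240 [554.8 159.3  49.8] 242 [555.6 159.   51.5] 244 [557.4 158.3  50.9] 246 [559.5 157.4  49.5] 248 [560.9 156.8  49.8] 250 [568.9 153.6  35.2] 252 [570.7 152.9  34.8] 254 [572.4 152.2  34.7] 256 [574.  151.5  34.8] 258 [575.6 150.9  34.9] 260 [580.9 148.8  27.3]
```

View pics/cmp.png

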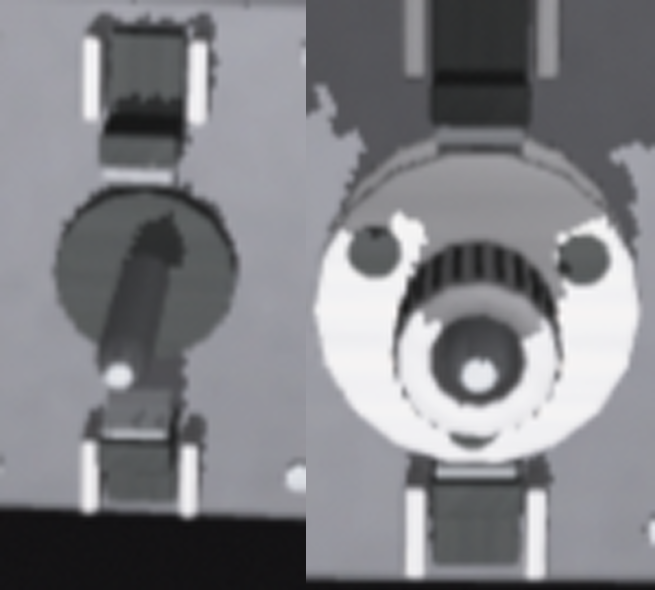

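```bash
python3 -m creep '[{"dx":0,"dy":0,"dz":-0.8,"ax":0,"ay":0,"az":0,"fingers":0.1},{"dx":0,"dy":0,"dz":-0.8,"ax":0,"ay":0,"az":0,"fingers":0.1},{"dx":0,"dy":0,"dz":-0.2,"ax":0,"ay":0,"az":0,"fingers":0.1},{"dx":0,"dy":0,"dz":0,"ax":0,"ay":0,"az":0,"fingers":0.1},{"dx":0,"dy":0,"dz":0,"ax":0,"ay":0,"az":0,"fingers":0.1}]'
python3 chk.py w12
python3 - <<'E'
from h import *
a=cv2.imread('pics/side0_raw.png');im,d=save('side','s12');b=im[:,:,::-1]
cv2.imwrite('pics/diff.png',np.vstack([b[90:310,100:460],cv2.absdiff(a,b)[90:310,100:460]]))
for r in tip_of('side','reel'): print(np.array(r['xyz']),r['p'])
E
```

```text
clock: 14.33
ee_pos: [524.7, 171.0, 228.3]
tool_rot: [[-0.926, 0.377, -0.003], [0.377, 0.926, 0.002], [0.003, 0.001, -1.0]]
ft_force: [-0.0, 0.3, -0.4]
grip_width: 0.548
14.3333 [524.727 170.967 228.34 ] [-0.046  0.268 -0.434]
hub 314 [523.825 172.222  80.116] [ 0.033 -0.003 80.04 ] [78.576 81.216]
flange 1577 [521.516 173.289  56.362] [ 0.002 -0.    56.346] [55.116 57.541]
tip 34 [524.504 171.332  81.801] [ 0.862  0.124 81.449] [77.782 82.984]
248 108
[ 378.7 -111.5   49.6] 0.63
[525.2 170.6  33.4] 0.59
[513.7   2.1  -3.5] 0.17
```

View pics/diff.png

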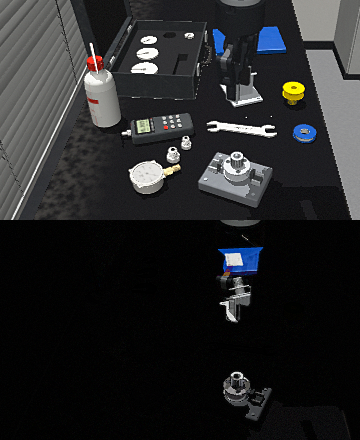

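The only changes in the side picture are the reel, its shadow and the arm. The bystanders haven't moved and the reel sits level at seat height, so I'm handing in.

```bash
python3 -c "
from plant import *
print(sign_off())"
```

```text
the job is handed in; nothing more can be done
None
```

I took the aluminium reel off the slanted stand by its hub and set it on the winder's spindle, hub up. I pushed it down to a firm stop at about 20 N, let go and backed the gripper away. I handed it in at about 14.5 s on the robot's clock.

- **Seating:** the hub top measured about 80.0 mm high (80 expected) and the upper flange about 56.3 mm (56 expected). The flange is level, and the network put the reel's underside at 33.4 mm against a seat at 34 mm.
- **Catches:** I had no reading of the catch joints, so I judged them closed from other signs. On the way down the vertical force dipped, then rose to a hard stop. Both noses show over the rim of the flange, no farther apart than before. I did not tug the reel to test them.
- **Bystanders:** the before-and-after side pictures differ only in the reel, its shadow and the arm.
- **Disagreements:**
  - My first spindle measurement was about 3 mm off, probably because the arm was still moving. I corrected it from a later picture before lowering the reel.
  - The reel sat about 2° crooked in the grip, which I mostly levelled out.
  - The first move was refused as invalid, probably because a row must name every key. The arm did not move.

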